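# Load the carrying sleeve and lift it out level

## Task

Slide the wide vial, cap up, fully home into the bore of the metal carrying sleeve while the sleeve stands in its stand, and let go of the vial. Then take hold of the sleeve, draw it up out of the stand with the vial still fully home in it, and turn it over on its side until it is about level, at least 15 cm above the table; finish while holding it there, still and raised, with nothing but the gripper carrying it. Leave the slim vial and the tube standing where they are.

Things in the scene. Friction and masses are not known exactly. Their poses are not given: they have to be found in the camera images.
- wide_vial_center (a point): Milky white vial with a white screw cap, the widest of the three small upright vessels: 28 mm in diameter, 54 mm tall, 30 g, standing upright (its cap, the top 14 mm, is about 26 mm wide). The point is its centre, 27 mm above its underside; z runs from foot to cap.
- wide_vial_foot (a point): Centre of the underside of the wide vial.
- sleeve: Round aluminium carrying sleeve, 38 mm in diameter, 100 mm long, about 120 g; loose, standing upright in the stand. Origin at the centre of its underside; z along it towards the open end. From the open end goes a bore of 31 mm diameter, 32 mm deep (the rest is solid), so a vial that is fully home stands 22 mm out of it.
- sleeve_center (a point): Centre of the sleeve, on its axis 50 mm from either end.
- sleeve_foot (a point): Centre of the underside of the sleeve.
- sleeve_floor (a point): Centre of the floor of the sleeve's bore, 68 mm above the sleeve's underside and 32 mm below its rim.
- stand: Square grey stand block, 96 x 96 mm and 50 mm high, fixed to the table, with one round socket of 41 mm in the middle, 36 mm deep. The sleeve stands in it with its rim 114 mm above the table and its upper 64 mm free. Origin at the centre of its underside, z up, x and y along its sides.
- stand_socket (a point): Centre of the socket's floor, 14 mm above the table.
- slim_vial_center (a point): Slim vial with a screw cap, 21 mm in diameter, 50 mm tall, standing near the wide vial; to be left alone. The point is its centre, 25 mm above its underside.
- milky_tube_center (a point): Milky open tube, 17 mm in diameter, 66 mm tall, standing near the wide vial; to be left alone. The point is its centre, 33 mm above its underside.
There are look-alikes about, which are no part of the job. There is more than one size of the sleeve; the one meant has the size given above.

How it is judged:
By the outcome, as a careful person would: the job done as asked, in the order asked, and still so for the second after the job is handed in, while the arm keeps its last pose, push and grip.
It also fails if it takes over 58 s, if anything falls off the work surface, if the arm or the gripper's body presses on something with over 40 N, if the wrist force passes 120 N, or if a joint passes its speed limit or range.

## Robot

A 7-joint arm with a two-finger parallel gripper is mounted at the origin on a cart in front of the work surface, level with it; the furniture and walls round the work are solid. World frame = base frame: x ahead of the robot, y to its left, z up, the work surface at z = 0. Lengths are in m, angles in degrees, forces in N, time in s.
With the tool pointing down it reaches from about 0.4 to 0.85 m from the base axis. Payload 4.4 kg.
Tool frame: the origin (TCP) lies midway between the tips of the shut fingers; the grasp point (between the pads) lies 19 mm behind it (env.grasp_offset is the z of the grasp point in the tool frame, in m); z points along the fingers, y is the direction in which the jaws open and shut (so a half turn about z gives the same grasp; the last joint's range is limited). The gripper opens to 94 mm and grips with 3 to 60 N. Pads are 16 mm wide; open, the fingers measure 119 mm over their backs; the gripper's body (75 mm by 177 mm) begins 78 mm behind the grasp point.
Start: joints at [66.589, 36.005, 2.206, 86.941, -1.547, 57.084, -1.146], TCP at [0.219, -0.612, 0.205] pointing down, gripper open.
Joint ranges: [-175.42, 175.42], [-21.48, 121.26], [-71.46, 75.88], [10.55, 141.38], [-63.04, 243.04], [13.31, 113.54], [-168.57, 168.57]. Speed limits (degrees/s): [147.25, 147.25, 180, 180, 180, 180, 180].

## Interface

Orientations are given as [roll, pitch, yaw] about the fixed x, y, z axes, in that order (R = Rz(yaw) Ry(pitch) Rx(roll)).
In Python, from rig import env, jaws, viewer, workorder gives the robot as it stands. Calls block until the motion is done:
- env.goto(position, orientation): joint-space move of the TCP to a pose.
- env.move_straight(position, ori=None, feed=0.15, contact_N=None): straight line of the TCP; ori=None keeps the orientation; feed is the mean speed in m/s. With contact_N (N) it stops when the force on the tool has changed by that much, and returns True; else False.
- env.goto_joints(angles): joint-space move.
- jaws.open_jaws() and jaws.close_gripper(squeeze=None): open the fingers fully, or close them until they stop; squeeze is the grip in N (None keeps the last).
- env.pause(seconds).
- env.ik(position, orientation): joint angles nearest the present ones, or None.
- env.get_state(): the state.
- viewer.grab_frame(name): name is "scene" or "top" or "wrist"; returns the picture (400x640x3 uint8, red, green, blue); there is no depth.
- viewer.get_calibration(name): a dict with "mtx" (3x3 intrinsics, pixels), "eye" and "orientation" of the camera in the world; the wrist camera has in their place "T_tool_cam" (4x4, takes a point from camera to tool coordinates, whose origin is the TCP and whose axes are the flange's). Camera axes: x right, y down, z forward; pixel columns grow to the right and rows downward; lengths in m; the calibration is good to about 2 mm. A picture is of the moment at which its call begins: read the wrist's pose just before it. get_calibration takes no time and is no camera call.
A pose or a line that the arm cannot do raises env.PlanningError and nothing moves.
- workorder.sign_off(): hands the job in, once; it reports no verdict.
The state is a dict: "clock": time; "joints": joint angles; "qd": joint speeds; "tau": joint torques, N m; "position": TCP position; "tool_rot": TCP orientation; "force": force on the tool from outside, world axes, zero at the start; "ft_torque": the same for the moment, N m; "gripper_width": opening from 0.0 (shut) to 1.0 (fully open).
Only numpy, scipy, OpenCV 4.12 (cv2) and the standard library are available. Lean on these libraries where they do the work, as an engineer would, in place of code of your own. Each camera call takes 0.05 s, during which the arm holds its last target.

## Working session

There is one attempt and no reset: what is moved stays moved. The work goes in short steps, each a Python script; the robot and the scene stay as the last script left them, time stands still between calls to the robot, and variables do not carry over. Pictures are saved under pics/ and viewed, and the job is handed in when it is done.

```bash
ls; mkdir -p pics; python3 - <<'E'
from rig import env,jaws,viewer,workorder
import cv2
s=env.get_state(); print(s); print(env.grasp_offset)
for n in ["scene","top","wrist"]:
    im=viewer.grab_frame(n); cv2.imwrite(f"pics/{n}0.png",im[:,:,::-1]); print(n,viewer.get_calibration(n))
E
```

```text
pics
{'clock': 0.0, 'joints': array([66.5886982 , 36.05562278,  2.20156235, 86.99482981, -1.54623897,
       57.08247958, -1.14612556]), 'qd': array([ 0.08597475, -0.05010339, -0.07064794, -0.14845063, -0.01922994,
       -0.03486055,  0.00451553]), 'tau': array([-3.44638374e-04, -5.49716413e+01,  1.14335775e+00, -1.86627799e+01,
       -5.21668838e-02,  2.36123241e-02,  1.63058085e-04]), 'position': array([ 0.21830068, -0.61155923,  0.20459757]), 'tool_rot': array([-1.79896722e+02,  1.19932958e-03,  1.96422740e+01]), 'force': array([-0.52198517,  0.7290695 ,  0.06462167]), 'ft_torque': array([0.04280279, 0.02210273, 0.04209828]), 'gripper_width': 0.9963743684265837}
-0.0188
scene {'mtx': array([[394.86908433,   0.        , 317.57514938],
       [  0.        , 394.86908433, 200.11496364],
       [  0.        ,   0.        ,   1.        ]]), 'eye': array([ 0.02950908, -0.37479236,  0.63122082]), 'orientation': array([-131.38209234,   -0.35996635,  -51.3131738 ])}
top {'mtx': array([[437.22415535,   0.        , 310.38380994],
       [  0.        , 437.22415535, 197.52359165],
       [  0.        ,   0.        ,   1.        ]]), 'eye': array([0.33963268, 0.03646636, 1.11124409]), 'orientation': array([-169.40084642,    0.19025733,  -91.01162349])}
wrist {'mtx': array([[323.87519738,   0.        , 324.69807682],
       [  0.        , 323.87519738, 198.22756853],
       [  0.        ,   0.        ,   1.        ]]), 'T_tool_cam': array([[ 6.09678348e-04, -9.63645388e-01, -2.67183823e-01,
         7.80797917e-02],
       [ 9.99999750e-01,  4.91684537e-04,  5.08521279e-04,
         3.46074300e-04],
       [-3.58664031e-04, -2.67184066e-01,  9.63645446e-01,
        -1.80128206e-01],
       [ 0.00000000e+00,  0.00000000e+00,  0.00000000e+00,
         1.00000000e+00]])}
```

View pics/scene0.png

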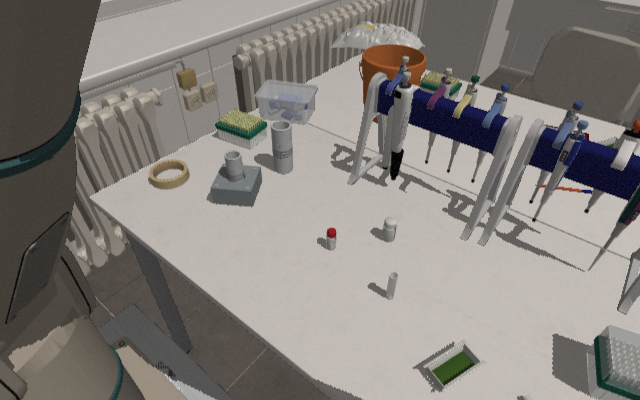

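View pics/top0.png

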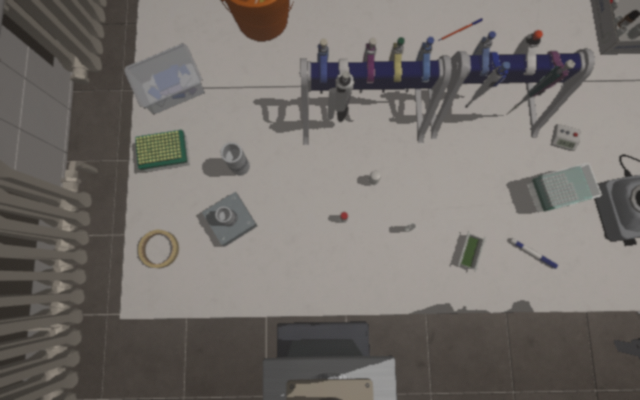

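View pics/wrist0.png

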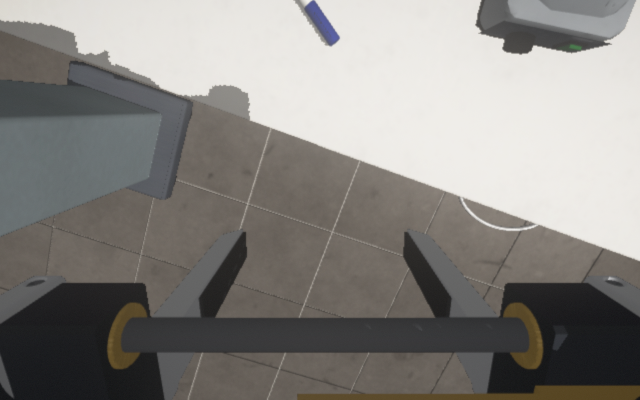

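Top view: wide vial (white cap) is at about (375,177), slim vial with red cap at (343,216), milky tube at (408,227). The stand with the sleeve is at (226,217), and the larger look-alike sleeve at (234,158). Next I'll take rough positions from the top and scene views.

```bash
cat > h.py <<'E'
from rig import env,jaws,viewer,workorder
import numpy as np, cv2
from scipy.spatial.transform import Rotation as R
def cam(name, st=None):
    c=viewer.get_calibration(name); K=c["mtx"]
    if name=="wrist":
        T=np.eye(4); T[:3,:3]=R.from_euler("xyz",st["tool_rot"],degrees=True).as_matrix(); T[:3,3]=st["position"]
        T=T@c["T_tool_cam"]; return K,T[:3,3],T[:3,:3]
    return K,c["eye"],R.from_euler("xyz",c["orientation"],degrees=True).as_matrix()
def ray(px,cm):
    K,e,M=cm; d=M@np.linalg.solve(K,[px[0],px[1],1.]); return e,d/np.linalg.norm(d)
def onplane(px,z,cm):
    e,d=ray(px,cm); return e+d*(z-e[2])/d[2]
def two(r1,r2):
    A=np.zeros((3,3));b=np.zeros(3)
    for e,d in (r1,r2):
        P=np.eye(3)-np.outer(d,d);A+=P;b+=P@e
    return np.linalg.solve(A,b)
def proj(p,cm):
    K,e,M=cm; q=K@(M.T@(np.asarray(p)-e)); return q[:2]/q[2]
def snap(name,fn):
    st=env.get_state(); im=viewer.grab_frame(name)[:,:,::-1].copy(); cv2.imwrite("pics/"+fn,im); return im,cam(name,st)
E
python3 - <<'E'
from h import *
t=cam("top"); s=cam("scene")
for n,a,b,z in [("wide cap",(375,176),(390,221),.054),("red",(343.5,216),(331.5,231),.05),("tube top",(410,226),(392,275),.066),("rim",(223,215),(233,155),.114)]:
    print(n,onplane(a,z,t).round(4),onplane(b,z,s).round(4),two(ray(a,t),ray(b,s)).round(4))
a=cv2.imread("pics/top0.png")[130:260,190:440]; cv2.imwrite("pics/topz.png",cv2.resize(a,None,fx=3.2,fy=3.2,interpolation=cv2.INTER_CUBIC))
a=cv2.imread("pics/scene0.png")[110:310,200:420]; cv2.imwrite("pics/scz.png",cv2.resize(a,None,fx=3,fy=3,interpolation=cv2.INTER_CUBIC))
E
```

```text
wide cap [ 0.5889 -0.1248  0.054 ] [ 0.5871 -0.1268  0.054 ] [ 0.5897 -0.1254  0.0511]
red [ 0.4907 -0.0438  0.05  ] [ 0.4901 -0.0471  0.05  ] [ 0.4919 -0.0447  0.0468]
tube top [ 0.4613 -0.2014  0.066 ] [ 0.4585 -0.206   0.066 ] [ 0.4626 -0.2035  0.0597]
rim [0.489  0.2386 0.114 ] [0.4896 0.2356 0.114 ] [0.4901 0.2382 0.1124]
```

View pics/topz.png

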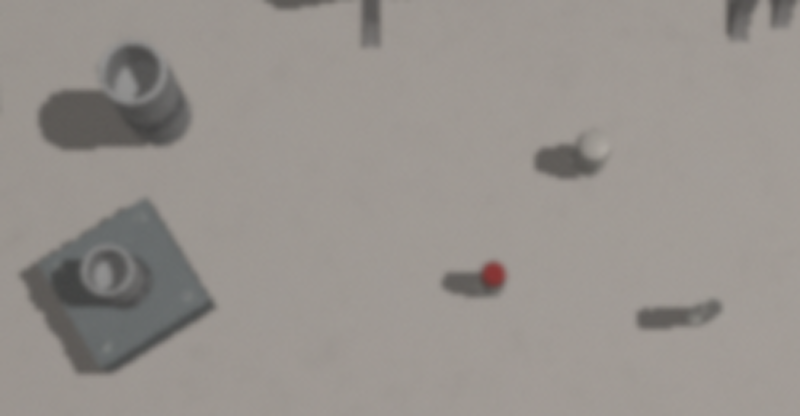

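View pics/scz.png

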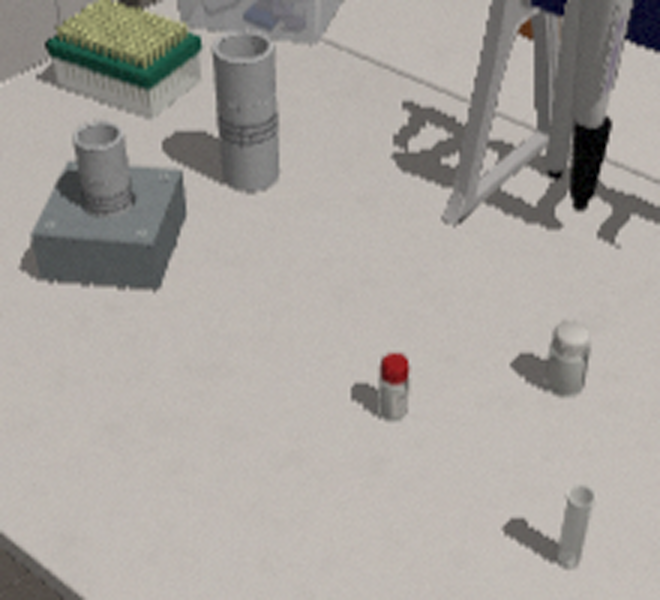

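Rough positions: wide vial about (0.588,-0.125), sleeve about (0.489,0.238). I'll check that the whole plan is reachable, including the final turn-over pose, before moving.

```bash
python3 - <<'E'
from h import *
q=lambda p,o:(None if (r:=env.ik(p,o)) is None else np.round(r,0))
for yaw in (0,20,-20,40,90,180):
    print(yaw,"vial",q([.588,-.125,.034],[180,0,yaw]),q([.588,-.125,.25],[180,0,yaw]))
for yaw in (0,26,60,90,-30,180,-150):
    print(yaw,"sl",q([.489,.238,.057],[180,0,yaw]),q([.489,.238,.25],[180,0,yaw]))
# final: tool from down pitch up toward +radial: 
for az in (26,10,0,-20,-40):
  for tilt in (84,):
    for flip in (0,180):
      M=R.from_euler("z",az,degrees=True)*R.from_euler("y",180-tilt-0,degrees=True)*R.from_euler("z",180*0+flip,degrees=True)
      o=M.as_euler("xyz",degrees=True)
      a=np.deg2rad(az)
      for r in (.55,.65,.75):
        print(az,flip,r,M.as_matrix()[:,2].round(2),o.round(1),q([r*np.cos(a),r*np.sin(a),.3],o))
t=cam("top")
for px in [(343,120),(305,143),(340,95)]: print([onplane(px,z,t).round(3) for z in (0,.1,.2,.3)])
E
```

```text
0 vial [  6.  45.   6. 103.  -8.  33. -74.] [  8.  29.   2.  92.  -1.  59. -80.]
20 vial [  8.  45.   1. 103.  -2.  33. -59.] [ 12.  29.  -4.  92.   3.  59. -63.]
-20 vial [  3.  46.  11. 103. -14.  33. -88.] [  4.  30.   9.  92.  -5.  59. -96.]
40 vial [ 11.  45.  -3. 102.   4.  33. -44.] [ 15.  30.  -9.  92.   5.  59. -46.]
90 vial [ 18.  46. -14. 102.  18.  34.  -7.] [ 23.  31. -21.  91.  12.  60.  -2.]
180 vial [ 30.  49. -34. 102.  39.  41.  64.] [ 35.  34. -42.  91.  25.  64.  77.]
0 sl [ -33.   40.    6.  111.   -8.   29. -111.] [ -14.   26.  -22.  100.   11.   56. -130.]
26 sl [-28.  40.  -1. 111.   1.  29. -94.] [ -11.   26.  -26.  100.   13.   57. -106.]
60 sl [-23.  40.  -8. 111.  11.  30. -69.] [ -2.  29. -40. 100.  21.  59. -80.]
90 sl [-19.  40. -15. 111.  18.  31. -46.] [  2.  31. -48. 100.  26.  61. -55.]
-30 sl [ -41.   41.   18.  112.  -23.   31. -126.] [ -17.   25.  -18.  100.    9.   56. -158.]
180 sl [ -8.  43. -33. 111.  38.  38.  25.] [ 12.  39. -69. 100.  39.  69.  22.]
-150 sl [  7.  54. -61. 110.  60.  55.  36.] [  9.  35. -61. 100.  34.  65.  58.]
26 0 0.55
[... 1611 characters left out ...]
64 -0.1 ] [180.  84. 140.] None
-40 0 0.75 [ 0.76 -0.64 -0.1 ] [180.  84. 140.] [ 48.  47. -17. 138. 175.  89. -78.]
-40 180 0.55 [ 0.76 -0.64 -0.1 ] [180. -84. -40.] None
-40 180 0.65 [ 0.76 -0.64 -0.1 ] [180. -84. -40.] None
-40 180 0.75 [ 0.76 -0.64 -0.1 ] [180. -84. -40.] [ 74.  63. -61. 137. 172.  91. 141.]
[array([ 0.757, -0.054,  0.   ]), array([ 0.719, -0.046,  0.1  ]), array([ 0.682, -0.038,  0.2  ]), array([ 0.644, -0.03 ,  0.3  ])]
[array([0.695, 0.048, 0.   ]), array([0.663, 0.047, 0.1  ]), array([0.631, 0.046, 0.2  ]), array([0.599, 0.045, 0.3  ])]
[array([ 0.828, -0.049,  0.   ]), array([ 0.784, -0.041,  0.1  ]), array([ 0.74 , -0.033,  0.2  ]), array([ 0.696, -0.026,  0.3  ])]
```

Pointing straight outward needs a wrist flip. I'll search sideways directions, which only need about j5≈90 and j6≈90.

```bash
cat >> h.py <<'E'
def side(daz,roll,tilt=86):
    M=R.from_euler("z",daz,degrees=True)*R.from_euler("y",180-tilt,degrees=True)*R.from_euler("z",roll,degrees=True)
    # tool z = (sin,0,-cos) of tilt rotated: mouth slightly up
    return M.as_euler("xyz",degrees=True)
def search(ref,ps,tilt=86):
    out=[]
    for p in ps:
      for daz in range(-180,180,30):
        for roll in range(-180,180,30):
          o=side(daz,roll,tilt); r=env.ik(p,o)
          if r is not None: out.append((np.abs(np.array(r)-ref).max(),p,daz,roll,np.round(r)))
    out.sort(key=lambda x:x[0]); return out
E
python3 - <<'E'
from h import *
ref=np.array([-20,26,-10,100,5,57,-100.])
o=search(ref,[[.45,.1,.35],[.55,.1,.35],[.5,.0,.3],[.4,.2,.4]])
print(len(o))
for x in o[:15]: print(x)
E
```

```text
263
(np.float64(41.89142914674502), [0.5, 0.0, 0.3], -90, 0, array([-53.,  57.,  23., 100.,  44.,  90., -58.]))
(np.float64(46.93971534630311), [0.5, 0.0, 0.3], -90, 30, array([-61.,  60.,  37., 100.,  38.,  82., -80.]))
(np.float64(47.78445234137804), [0.45, 0.1, 0.35], -90, 90, array([ -68.,   56.,   34.,   95.,   35.,   96., -138.]))
(np.float64(48.58078515475137), [0.55, 0.1, 0.35], -90, 30, array([-52.,  57.,  18.,  81.,  46., 106., -79.]))
(np.float64(48.89054663773952), [0.45, 0.1, 0.35], -90, 60, array([ -56.,   52.,   13.,   94.,   42.,  106., -120.]))
(np.float64(49.23498660684623), [0.45, 0.1, 0.35], 120, 0, array([  29.,   54.,  -22.,   90.,  -41.,  103., -128.]))
(np.float64(50.09358564200568), [0.55, 0.1, 0.35], 120, -90, array([ 28.,  62., -29.,  71., -41., 107., -52.]))
(np.float64(51.356263332760136), [0.55, 0.1, 0.35], -90, 60, array([ -50.,   56.,   13.,   81.,   49.,  108., -111.]))
(np.float64(52.263251003478345), [0.45, 0.1, 0.35], 120, -30, array([ 22.,  52.,  -8.,  90., -45., 109., -91.]))
(np.float64(52.263251003478345), [0.45, 0.1, 0.35], 120, 30, array([  22.,   52.,   -8.,   90.,  -45.,  109., -151.]))
(np.float64(52.26325100347836), [0.45, 0.1, 0.35], 120, -60, array([ 22.,  52.,  -8.,  90., -45., 109., -61.]))
(np.float64(52.58753756046742), [0.55, 0.1, 0.35], 120, 0, array([  33.,   64.,  -40.,   71.,  -35.,  103., -148.]))
(np.float64(52.91796481104649), [0.5, 0.0, 0.3], -120, 60, array([-46.,  69.,  43.,  75.,  22., 107., -98.]))
(np.float64(53.03672265084339), [0.4, 0.2, 0.4], -60, 60, array([ -65.,   42.,   -8.,  108.,   53.,  110., -129.]))
(np.float64(53.0367226508434), [0.4, 0.2, 0.4], -60, 0, array([-65.,  42.,  -8., 108.,  53., 110., -69.]))
```

```bash
python3 - <<'E'
from h import *
env.goto([.575,-.125,.23],[180,0,0])
im,c=snap("wrist","w1.png")
s=env.get_state(); print(s["clock"],s["position"],s["tool_rot"],s["force"])
print(proj([.5885,-.125,.054],c),proj([.5885,-.125,0],c))
E
```

```text
2.3667 [ 0.57472783 -0.12635021  0.22994999] [ 1.79966391e+02  1.02874977e-02 -1.09397438e-01] [ 0.05110172 -0.36846498  0.32083988]
[322.99399694 168.52174645] [323.17308861 160.93601331]
```

View pics/w1.png

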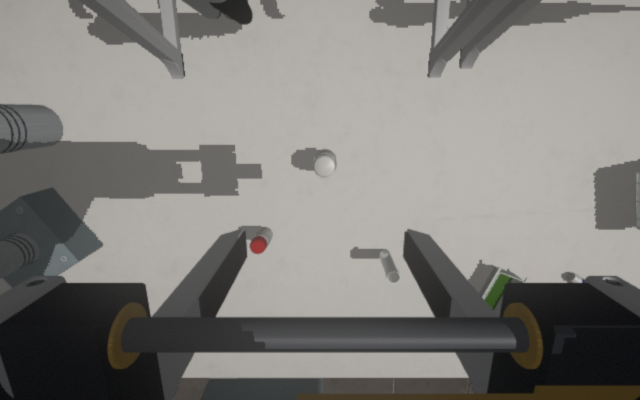

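The wide vial's cap is at about (324,165), the red-capped slim vial at (258,244) and the tube at (390,270). The space around the wide vial is clear. Now I'll measure the cap.

```bash
python3 - <<'E'
from h import *
im=cv2.imread("pics/w1.png"); c=cam("wrist",env.get_state())
z=im[140:190,280:350]; cv2.imwrite("pics/w1z.png",cv2.resize(z,None,fx=10,fy=10,interpolation=cv2.INTER_NEAREST))
g=cv2.cvtColor(z,cv2.COLOR_BGR2GRAY)
for y in range(0,50,2): print(140+y,g[y,25:65:2])
for px in [(324.5,164.5),(324.5,166)]: print(onplane(px,.054,c))
E
```

```text
140 [179 179 178 178 178 179 179 179 179 178 178 178 177 178 180 178 177 177
 176 177]
142 [179 178 179 178 179 178 178 179 179 177 178 179 179 178 178 178 178 177
 177 178]
144 [178 179 178 178 178 178 178 179 178 177 177 179 179 178 178 178 178 177
 178 178]
146 [177 176 176 176 175 176 178 178 178 177 178 178 179 179 179 180 179 179
 179 179]
148 [135 115 116 115 115 121 174 176 177 165 163 170 177 179 179 179 179 179
 178 179]
150 [110 108 107 107 108 109 114 110 110 101  99 108 123 163 179 179 179 178
 179 178]
152 [108 108 107 109 109 108 103 100 102 110 115 116 112 122 164 178 178 179
 179 179]
154 [108 106 107 108 107 104 100 109 113 106 117 127 133 129 125 168 179 178
 179 179]
156 [107 107 108 107 107 110 106 117 136 149 155 150 137 137 141 142 179 178
 179 179]
158 [107 109 107 108 109 115 122 152 169 173 177 179 174 159 145 135 178 180
 179 179]
160 [108 108 108 108 116 117 154 165 169 174 179 181 188 189 154 133 177 179
 178 179]
162 [108 108 108 107 113 139 162 166 170 174 178 183 193 203 187 131 173 179
 178 179]
164 [108 108 108 109 107 152 162 166 172 174 179 187 198
[... 450 characters left out ...]
8 178
 179 178]
176 [178 178 179 179 178 179 176 165 153 155 159 165 174 178 179 179 178 177
 178 179]
178 [179 179 179 179 179 179 179 177 174 174 173 175 176 178 179 179 178 177
 179 178]
180 [178 178 178 178 178 179 179 177 177 176 177 177 178 178 179 179 179 179
 180 178]
182 [179 177 177 177 178 179 178 179 178 177 176 177 178 178 180 179 179 179
 179 179]
184 [179 178 178 177 178 179 177 179 179 178 177 176 177 178 179 179 179 178
 180 179]
186 [178 177 177 177 179 179 178 178 179 179 178 178 179 179 179 179 179 178
 180 179]
188 [177 176 175 176 178 179 178 178 179 179 178 179 179 179 180 179 179 179
 179 178]
[ 0.59300084 -0.12663137  0.054     ]
[ 0.59132112 -0.12662891  0.054     ]
```

View pics/w1z.png

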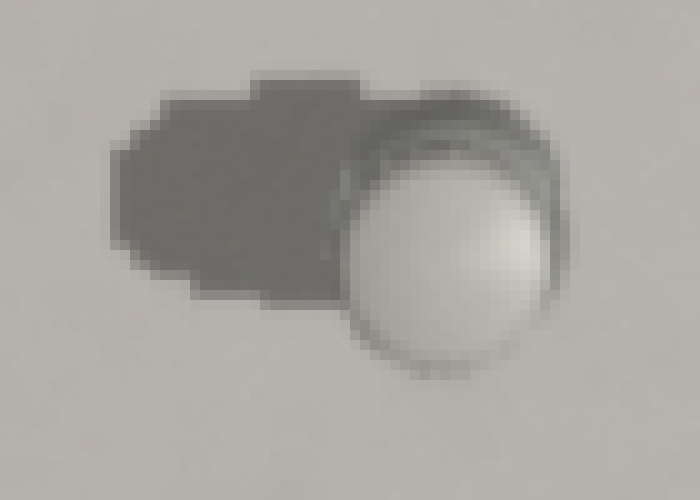

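```bash
python3 - <<'E'
from h import *
env.goto([.590,-.1265,.11],[180,0,0])
env.move_straight([.590,-.1265,.029],feed=.08,contact_N=8)
print(env.get_state()["position"])
jaws.close_gripper(squeeze=15)
s=env.get_state(); print(s["clock"],s["position"],s["gripper_width"]*94,s["force"])
im,c=snap("wrist","w2.png")
env.move_straight([.590,-.1265,.19],feed=.15)
im,c=snap("wrist","w3.png")
s=env.get_state(); print(s["clock"],s["position"],s["gripper_width"]*94,s["force"])
E
```

```text
[ 0.5905251  -0.12661741  0.02949877]
5.1167 [ 0.58999904 -0.12647375  0.02898716] 26.936899113431 [-0.21949364 -0.24486165  0.18612309]
6.4417 [ 0.58923646 -0.12634167  0.18893772] 27.0362023501349 [ 0.44801209  0.46449609 -0.54659462]
```

View pics/w3.png

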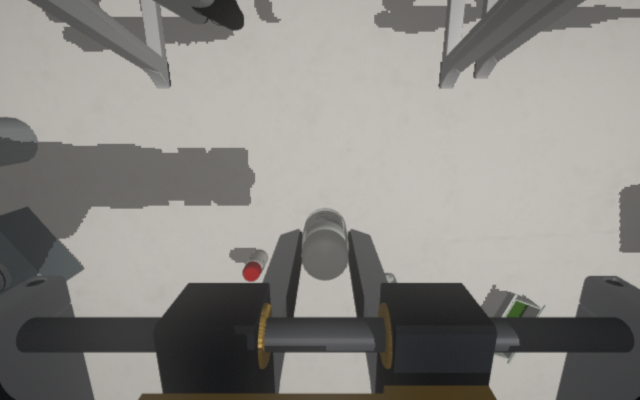

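The vial is held upright. Next I'll look at the sleeve rim with the same camera and yaw so the calibration bias cancels.

```bash
python3 - <<'E'
from h import *
env.goto([.44,.238,.28],[180,0,0])
im,c=snap("wrist","w4.png")
s=env.get_state(); print(s["clock"],s["position"],s["tool_rot"],s["joints"].round(0))
cv2.imwrite("pics/w4z.png",cv2.resize(im[100:220,250:400],None,fx=5,fy=5,interpolation=cv2.INTER_NEAREST))
print(proj([.489,.238,.114],c))
E
```

```text
7.9917 [0.44078694 0.23670478 0.27969071] [ 1.79953845e+02  4.08436967e-03 -1.38169770e-01] [ -31.   19.   -0.  105.    0.   57. -122.]
[323.0072868  137.92834467]
```

View pics/w4.png

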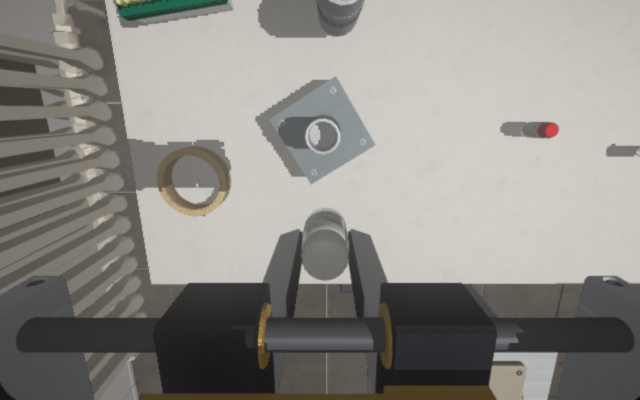

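View pics/w4z.png

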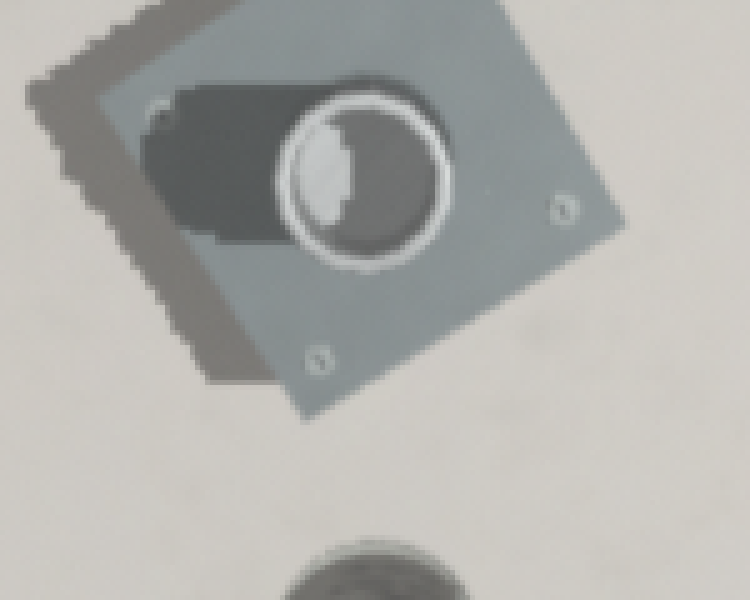

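The sleeve rim is centred at about (323.2,136.2). The held vial's cap is at about (325,258).

```bash
python3 - <<'E'
from h import *
s=env.get_state(); c=cam("wrist",s)
rim=onplane((323.2,136.2),.114,c); print("rim",rim)
im=cv2.imread("pics/w4.png"); z=im[195:295,270:380]; cv2.imwrite("pics/w4c.png",cv2.resize(z,None,fx=7,fy=6,interpolation=cv2.INTER_NEAREST))
p=s["position"]
for r in (256,258,260): print(r,onplane((325,r),p[2]+.025,c)-p, "foot top body")
K=c[0]; print("cap diameter px", 323.9*.026/((onplane((325,258),p[2]+.025,c)-c[1])@c[2][:,2]))
E
```

```text
rim [0.49083901 0.23768556 0.114     ]
256 [ 0.00384593 -0.00048963  0.025     ] foot top body
258 [ 0.00270219 -0.00048785  0.025     ] foot top body
260 [ 0.00155432 -0.00048607  0.025     ] foot top body
cap diameter px 49.63854374738264
```

View pics/w4c.png

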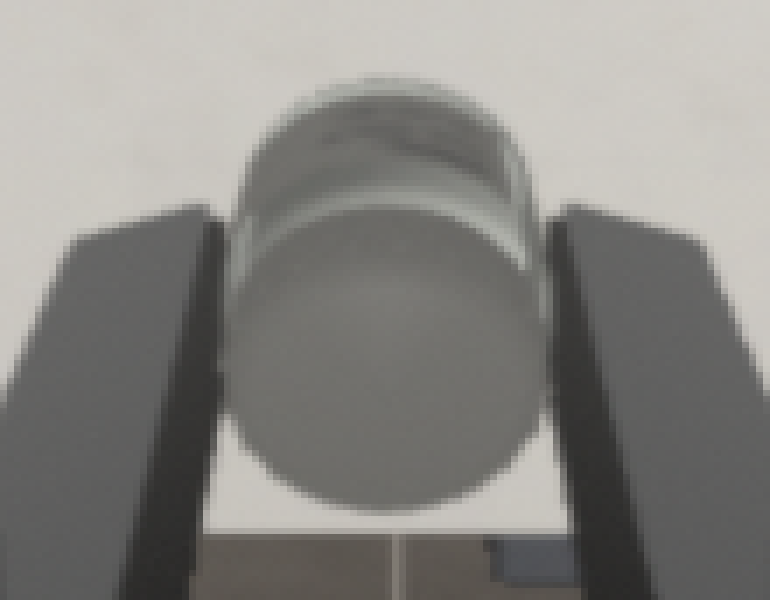

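```bash
python3 - <<'E'
from h import *
env.goto([.4895,.2382,.17],[180,0,0]); env.pause(.2)
s=env.get_state(); print(s["clock"],s["position"],s["tool_rot"])
im,c=snap("wrist","w5.png"); snap("scene","s5.png")
r=env.move_straight([.4895,.2382,.117],feed=.05,contact_N=4)
s=env.get_state(); print(r,s["clock"],s["position"],s["force"],s["gripper_width"]*94)
snap("scene","s6.png")
a=cv2.imread("pics/w5.png")[130:300,240:410]; b=cv2.imread("pics/s6.png")[90:260,160:330]
cv2.imwrite("pics/c56.png",np.hstack([cv2.resize(a,(400,400)),cv2.resize(b,(400,400))]))
E
```

```text
8.7417 [0.49007857 0.23897721 0.17196393] [-1.79893069e+02 -1.62014372e-01  2.51854085e-02]
False 10.05 [0.48972943 0.23832014 0.11731044] [-0.06183977 -0.96325623 -0.04283184] 27.18729879372834
```

View pics/c56.png

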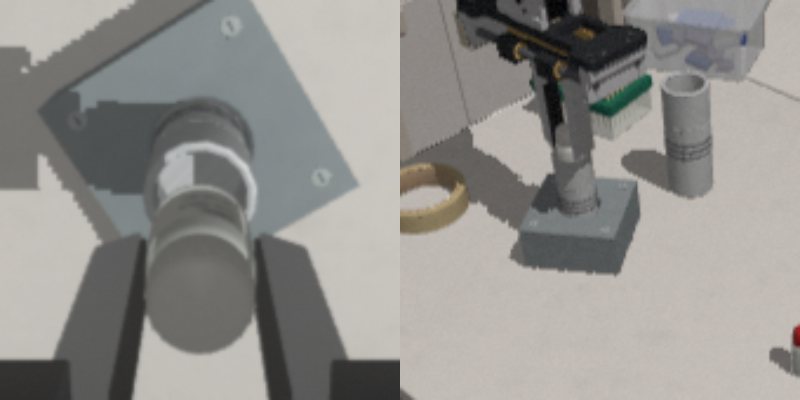

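The vial went in with no contact, and its foot is about 26 mm deep. I'll release, then press the cap with shut fingers to make sure it is home and check the height.

```bash
python3 - <<'E'
from h import *
jaws.open_jaws(); env.pause(.2)
env.move_straight([.4895,.2382,.165],feed=.12)
jaws.close_gripper(squeeze=10); env.pause(.1)
r=env.move_straight([.4895,.2382,.128],feed=.04,contact_N=6)
s=env.get_state(); print(r,s["clock"],s["position"],s["force"],s["gripper_width"]*94)
env.move_straight([.4895,.2382,.19],feed=.15)
jaws.open_jaws()
env.goto([.44,.238,.28],[180,0,0]); env.pause(.2)
im,c=snap("wrist","w7.png"); im2,_=snap("scene","s7.png")
print(env.get_state()["clock"])
cv2.imwrite("pics/c7.png",np.hstack([cv2.resize(im[90:230,250:390],(400,400)),cv2.resize(im2[110:230,190:310],(400,400))]))
print(proj([.4895,.2382,.136],c),proj([.4895,.2382,.114],c))
E
```

```text
True 14.1917 [0.48947551 0.23820385 0.13566971] [-1.10931695 -0.19448336  6.49775211] 0.4829892312259524
16.95
[323.37030627 138.26667971] [323.42066169 136.36415275]
```

View pics/c7.png

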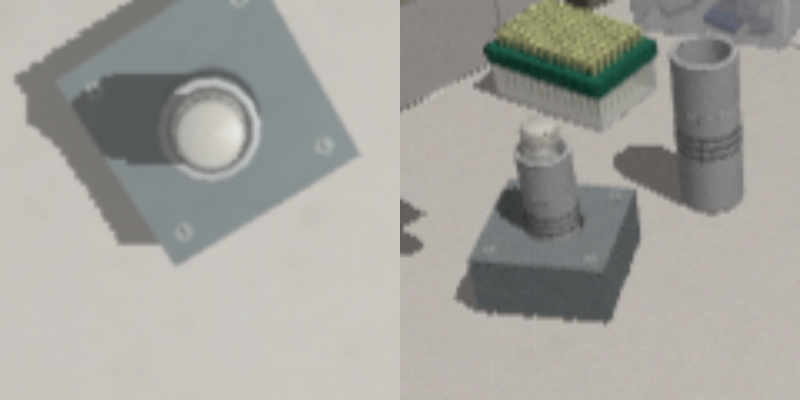

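The pushing fingertips met the cap at z = 0.1357 (expected 0.136), and both views show the vial standing straight in the bore. It is home, so I'll grip the sleeve and draw it up.

```bash
python3 - <<'E'
from h import *
x,y=.4895,.2382
env.goto([x,y,.17],[180,0,0])
r=env.move_straight([x,y,.060],feed=.08,contact_N=8)
print(r,env.get_state()["position"])
jaws.close_gripper(squeeze=45)
s=env.get_state(); print(s["clock"],s["position"],s["gripper_width"]*94,s["force"])
env.move_straight([x,y,.13],feed=.06)
env.move_straight([x-.02,y-.06,.30],feed=.12)
env.pause(.2)
s=env.get_state(); print(s["clock"],s["position"],s["gripper_width"]*94,s["force"],s["joints"])
im,c=snap("wrist","w8.png"); im2,_=snap("scene","s8.png")
cv2.imwrite("pics/c8.png",np.hstack([cv2.resize(im,(400,250)),cv2.resize(im2,(400,250))]))
E
```

```text
False [0.4898657  0.23840823 0.06047862]
19.9333 [0.48956335 0.23830781 0.06004754] 37.23525189240022 [-0.35582071 -0.41975017  0.56801516]
23.1083 [0.46932675 0.17826609 0.29956217] 37.14028212512751 [ 0.22004972  0.02767182 -2.85216636] [ -24.91255992   17.8895442     1.22556289  102.46449471   -0.43640721
   59.70123789 -113.51133111]
```

View pics/c8.png

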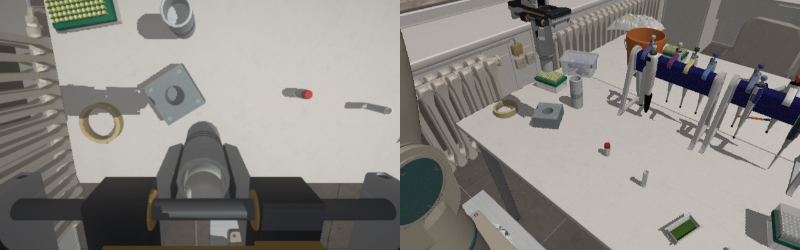

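```bash
python3 - <<'E'
from h import *
ref=np.array(env.get_state()["joints"])
o=search(ref,[[.47,.18,.32],[.45,.1,.33],[.5,.05,.32],[.5,.0,.32]],85)
print(len(o))
for x in o[:12]: print(x, (R.from_euler("xyz",[180,0,0],degrees=True).inv()*R.from_euler("xyz",side(x[2],x[3],85),degrees=True)).magnitude()*57.3)
E
```

```text
263
(np.float64(44.38136840692516), [0.45, 0.1, 0.33], -90, 90, array([ -56.,   53.,   13.,   94.,   41.,  104., -151.])) 85.00626121838383
(np.float64(44.44109459786), [0.47, 0.18, 0.32], -90, 30, array([-69.,  62.,  34.,  81.,  31., 103., -74.])) 100.6471607681067
(np.float64(44.44109459786), [0.47, 0.18, 0.32], -90, 60, array([ -69.,   62.,   34.,   81.,   31.,  103., -104.])) 89.18548572031965
(np.float64(45.628936102615185), [0.5, 0.05, 0.32], -90, 90, array([ -51.,   54.,   15.,   94.,   45.,   99., -148.])) 85.00626121838383
(np.float64(45.9882898053179), [0.47, 0.18, 0.32], 120, 30, array([  21.,   55.,  -19.,   90.,  -46.,   98., -156.])) 117.16510378814617
(np.float64(47.79351000129863), [0.45, 0.1, 0.33], 120, 0, array([  22.,   53.,   -8.,   90.,  -44.,  107., -120.])) 100.64716076810673
(np.float64(47.79351000129863), [0.45, 0.1, 0.33], 120, 30, array([  22.,   53.,   -8.,   90.,  -44.,  107., -150.])) 117.16510378814617
(np.float64(48.0293687406066), [0.5, 0.0, 0.32], -90, 90, array([ -49.,   53.,   16.,  100.,   48.,   95., -150.])) 85.00626121838383
(np.float64(48.09348114963021), [0.47, 0.18, 0.32], -90, 120, array([ -73.,   66.,   44.,   82.,   26.,   99., -157.])) 89.18548572031965
(np.float64(48.22354622066686), [0.5, 0.05, 0.32], -90, 120, array([ -67.,   62.,   44.,   95.,   32.,   84., -162.])) 89.18548572031965
(np.float64(48.308662595653345), [0.45, 0.1, 0.33], -90, 60, array([ -52.,   52.,    4.,   94.,   43.,  108., -125.])) 89.18548572031965
(np.float64(48.37218561832117), [0.45, 0.1, 0.33], -90, 120, array([ -73.,   61.,   44.,   95.,   29.,   90., -162.])) 89.18548572031965
```

The sleeve is out of the stand, with the vial still in the bore and the socket empty. Now a slow turn onto its side, with the mouth about 5° up.

```bash
python3 - <<'E'
from h import *
ok=False
for p,ro in [([.5,.05,.33],90),([.45,.1,.34],90),([.5,.05,.33],60),([.47,.18,.33],60)]:
    try:
        env.move_straight(p,side(-90,ro,85),feed=.03); ok=True; print(p,ro); break
    except env.PlanningError as e: print("fail",p,ro,e)
env.pause(.4)
s=env.get_state(); print(ok,s["clock"],s["position"],s["tool_rot"],s["gripper_width"]*94,s["force"],s["joints"].round(0))
print(R.from_euler("xyz",s["tool_rot"],degrees=True).as_matrix()[:,2])
im,c=snap("wrist","w9.png"); im2,_=snap("scene","s9.png"); im3,_=snap("top","t9.png")
cv2.imwrite("pics/c9.png",np.vstack([np.hstack([cv2.resize(im,(400,250)),cv2.resize(im2,(400,250))]),np.hstack([cv2.resize(im3,(400,250)),cv2.resize(im[180:330,220:430],(400,250))])]))
E
```

```text
[0.5, 0.05, 0.33] 90
True 28.2667 [0.5000154  0.05002984 0.32999804] [ 9.50039632e+01 -2.26323129e-03  4.36499703e-03] 37.447858106375755 [-0.85975562 -0.04810846 -2.2119626 ] [ -53.   54.   18.   94.   45.   98. -147.]
[ 7.93386557e-05 -9.96188664e-01 -8.72246493e-02]
```

View pics/c9.png

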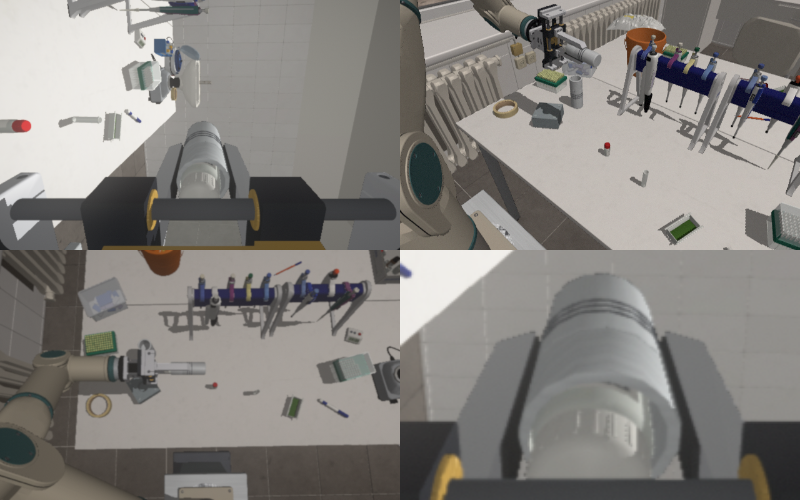

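```bash
python3 - <<'E'
import cv2,numpy as np
a=cv2.imread("pics/w8.png")[180:360,250:400];b=cv2.imread("pics/w9.png")[180:360,250:400]
c=np.hstack([cv2.resize(a,(400,480)),cv2.resize(b,(400,480))]); cv2.imwrite("pics/c10.png",c)
E
```

```text
(no output)
```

View pics/c10.png

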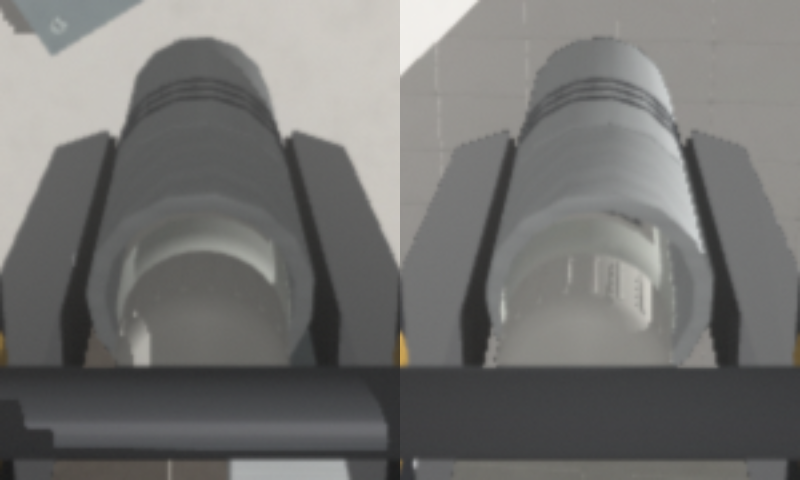

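The sleeve hasn't shifted in the grip, and the cap's shoulder is on the same image row (about 250 in the crop) before and after the turn. So the vial hasn't crept out; it only rests against the lower side of the bore. Handing in.

```bash
python3 - <<'E'
from h import *
s=env.get_state(); print(s["clock"],np.abs(s["qd"]).max(),s["position"],s["gripper_width"]*94)
workorder.sign_off()
E
```

```text
28.4167 0.1385969734809658 [0.50001292 0.05000325 0.32999611] 37.13011634919608
the job is handed in; nothing more can be done
```

The wide vial is fully home in the 38 mm sleeve, and the arm is holding the sleeve on its side, still and raised. I handed the job in at about 28.4 s.

- **Vial:** I slid it in cap up and let go, then pressed the cap with the closed fingers. They met it at 135.7 mm, against 136 mm expected for a vial that is fully home.
- **Sleeve:** I gripped it at 45 N, drew it straight up out of the stand and turned it slowly. It is 5° off level with the mouth slightly up. The tool tip is 0.33 m above the table, so the sleeve is well above 15 cm.
- **Last checks:** The arm was still and the grip was steady at 37 mm. The wrist pictures before and after the turn show the vial still home, though this is a visual check only. The slim vial and the tube stood where they were.

**Disagreement:** my two camera estimates of the vial's offset in the grip differed by about 1 mm. I used a middle value, and the vial went in without contact. No checks failed.

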